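# Pin the trap's swing arm into its yoke

## Robot

A 6-joint arm with a two-finger parallel gripper is mounted at the origin on the work surface. World frame = base frame: x ahead of the robot, y to its left, z up, the work surface at z = 0. Lengths are in m, angles in rad, forces in N, time in s.
With the tool pointing down it reaches from about 0.35 to 0.975 m from the base axis. Payload 4.9 kg.
Tool frame: the origin (TCP) lies at the very end of the fingers, on their centre line; the grasp point (between the pads) lies 19 mm behind it; z points along the fingers, y is the line along which they close (so a half turn about z gives the same grasp; the last joint's range is limited). The gripper opens to 85 mm and grips with 20 to 120 N. Pads are 22 mm wide; open, the fingers measure 114 mm over their backs; the gripper's body (76 mm by 85 mm) begins 54 mm behind the grasp point. The pads swing forward as they close: fully open they stand 13 mm farther back than shut.
Start: joints at [-1.302, 0.053, 1.613, -0, 1.476, -0.119], TCP at [0.236, -0.579, 0.231] pointing down, gripper open.
Joint ranges: [-3.01, 3.01], [-1.01, 2.22], [0.06, 2.58], [-1.02, 4.17], [0.09, 2.62], [-3.14, 3.14]. Speed limits (rad/s): [2.57, 2.57, 3.14, 3.14, 3.14, 3.14].

## Interface

Orientations are given as a rotation vector (axis times angle).
In Python, from station import ctrl, imaging gives the robot as it stands.
- The arm moves only by the tool play_rows, never from a script. Its argument "series" is a list of rows, each a list of 3 entries, a list of its own where there are three numbers: the opening, from 0 (shut) to 1 (fully open), then the shift along the tool's x, y, z each as a share of 0.05 m, from -1 to 1, then the turn, a rotation vector about the tool's x, y, z each as a share of 8 degrees, from -1 to 1. In form: [[grip, [dx, dy, dz], [ax, ay, az]], ...]. A call has 1 to 8 rows; each row shifts and turns the commanded pose from where the row before left it, along the tool's axes as they then stand; what a row does not reach is not made up. A row lasts 1/8 s, in which the tool goes at most 62.5 mm and 10.7 degrees, less where a joint would pass 70% of its speed; a pose out of reach is approached as far as the arm can. A call with a number of a shift or a turn outside -1 to 1 is refused whole. A call with a gripper value outside its range is refused whole. The fingers move at their own pace and stop on an object; "force" is the grip in N (left out, the last holds). Time passes only in rows, so rows that do not move let the fingers close. It gives the time, the measured TCP pose, the force, the opening and the grip force at its end, in the units of the state.
- ctrl.get_obs(): the state, without advancing time (a new reading comes with each control period).
- imaging.get_image(name): name is "scene" or "top" or "wrist"; returns a dict with "color" (480x640x3 uint8, blue, green, red), "fx", "fy", "cx", "cy" (pixels), "extrinsics" (4x4, takes a point from world to camera coordinates); the wrist camera has in their place "hand_eye" (4x4, takes a point from camera to tool coordinates, whose origin is the TCP and whose axes are the flange's). Camera axes: x right, y down, z forward; pixel columns grow to the right and rows downward; lengths in m; the calibration is good to about 2 mm. A picture is of the moment at which its call begins: read the wrist's pose just before it. There is no depth.
- ctrl.finish_job(): hands the job in; it is judged then, once.
The state is a dict: "t": time; "q": joint angles; "dq": joint speeds; "effort": joint torques, N m; "tool_pos": TCP position; "tool_rot": TCP orientation; "contact_force": force on the tool from outside, world axes, zero at the start; "wrist_torque": the same for the moment, N m; "opening": finger opening in m; "grip_force": force on a finger pad.
Only numpy, scipy, OpenCV 4.12 (cv2) and the standard library are available. Lean on these libraries where they do the work, as an engineer would, in place of code of your own. Each camera call takes 0.05 s, during which the arm holds its last target. There are 200 camera calls.

## Task

On the sloping aluminium mount, swing the blue arm that carries the black trap tube down until its brass eye sits fully home between the two ears of the steel yoke. Then take the orange-headed pin from its stand and pass it through the upper ear, the eye and the lower ear until its flange lies flush on the upper ear; let go and leave it there, with the arm home. Leave the other things on the bench where they are.

Things in the scene. Friction and masses are not known exactly. Their poses are not given: they have to be found in the camera images.
- yoke: steel yoke on the sloping mount. Origin: centre of the hole's mouth on the upper ear's top face. z: hole axis, out of the hole, 30 degrees off vertical, leaning towards the robot and its right; x: up the slope, away from the robot; y: level. Ears 40 x 40 mm at z = -8..0 and -30..-22 mm, holes 14.5 mm. A spine closes the -x side down to the plate (z = -54 mm); the eye enters from +x
- mount: fixed aluminium mount, base 170 x 270 x 12 mm with a plate sloping 30 degrees, carrying yoke and arm. Origin: centre of its underside. Place and yaw differ from run to run
- swing_arm (a joint): angle of the blue arm (rad): 0 = at its stop, eye in line with the ears' holes; grows as the arm swings uphill (yoke +x), at most 0.95. Axis parallel to the yoke's z, through x = 0, y = -150 mm of the yoke's frame. Friction holds it where it is left; moving it takes 2 to 6 N at the tube
- eye (a point): centre of the top face of the brass eye at the arm's free end: plate 34 x 34 x 10 mm, through hole 14.5 mm, 150 mm from the hinge axis. z along the hole. With the arm at its stop it lies at x = 0, y = 0, z = -10 mm in the yoke's frame
- post (a point): middle of the black trap tube on the swing arm, to push or grip: round, 26 mm in diameter, 60 mm long, along the yoke's z, 60 mm from the hinge axis. The point is 30 mm above its foot and 30 mm below its top. z axis along the tube. With the arm at its stop it lies at x = 0, y = -90, z = +20 mm in the yoke's frame
- pin: orange-headed steel pin, upright in a white stand at the start. Origin: centre of the flange's underside; z along the pin towards the knob. Shank 12 mm in diameter, z = 0 to -42 mm, its last 9 mm tapering to 5.4 mm; flange 28 mm across, z = 0..4 mm; round orange knob 20 mm in diameter, z = 4..38 mm. 70 to 120 g
- stand: fixed white block 50 x 50 x 60 mm tall with a vertical hole (15 mm wide, 50 mm deep) at its centre; the orange pin stands in it, flange on its top. Origin: centre of its underside. It may change places with the like block that holds the blue spare pin
- spare_pin: spare, thicker pin (18 mm shank, blue round knob 26 mm across) standing in the other white stand; it does not fit the yoke. Origin as on the orange pin. A bystander
- tower: black printed trap tube standing upright, 135 mm tall, 52 mm across at its top, a stub on either side. Origin: centre of its underside. A bystander
- tape: white plastic ring lying flat, 90 mm across, 25 mm high. Origin: centre of its underside. A bystander
- electrode: pointed steel electrode on a 40 mm round foot, 115 mm tall. Origin: centre of its underside. A bystander
- filter_box: small aluminium box 60 x 75 x 40 mm with two brass connectors. Origin: centre of its underside. A bystander
- cap: brass cylinder standing upright, 28 mm across, 32 mm tall. Origin: centre of its underside. A bystander

How it is judged:
On the way, in this order (a step that is already met when the one before it is completed fails the run):
1. the arm is swung home: its eye stands in line between the ears (within 0.035 rad of its stop) (value of joint swing_arm below 0.035 rad), for 0.2 s.
2. the pin is through both ears and the eye, its flange down on the upper ear (z of pin in the frame of yoke between -0.004 and 0.004 m and x of pin in the frame of yoke between -0.005 and 0.005 m and y of pin in the frame of yoke between -0.005 and 0.005 m and angle between the z axis of pin and the z axis of yoke, either way round below 0.12 rad and value of joint swing_arm below 0.035 rad), for 0.2 s.
At the end, for the whole second after the job is handed in: The arm is within 0.035 rad of its stop; the orange pin is along the yoke's hole axis (within 0.12 rad, origin within 5 mm sideways) with its flange within 4 mm of the upper ear's face, released and at rest (all of step 2 and linear speed of pin below 0.02 m/s); the robot touches nothing.
It fails at once if a bystander (spare pin, trap tube on the bench, ring, electrode, filter box or brass cylinder) is moved more than 30 mm (distance of any of spare_pin, tower, tape, electrode, filter_box, cap from where it was at the start of the episode above 0.03 m).
It also fails if it takes over 64 s, if anything falls off the work surface, if the arm or the gripper's body presses on something with over 40 N, if the wrist force passes 120 N, or if a joint passes its speed limit or range.

## Working session

There is one attempt and no reset: what is moved stays moved. The work goes in short steps, Python scripts to look and compute and a tool call to move; the robot and the scene stay as the last step left them, time stands still between calls to the robot, and variables do not carry over. Pictures are saved under pics/ and viewed, at most 10 in all, crops included, and the job is handed in when it is done.

Besides the shell and the picture viewer there is one more tool, called after ">>>" as name([rows], argument=value, ...), one row to a line, values as JSON. play_rows: Moves the arm, as the interface text tells. Shift numbers are shares of 0.05 m and turn numbers shares of 8 degrees, none past 1 either way. Its arguments: {"type":"object","properties":{"series":{"type":"array"},"force":{"type":"number"}},"required":["series"]}

```bash
mkdir -p pics && ls && python3 - <<'E'
from station import ctrl, imaging
import cv2, numpy as np
o=ctrl.get_obs();print(o)
for n in ("scene","top"):
    d=imaging.get_image(n);cv2.imwrite(f"pics/{n}0.png",d["color"])
    print(n,d["fx"],d["fy"],d["cx"],d["cy"],np.round(d["extrinsics"],4).tolist())
d=imaging.get_image("wrist");print(d["fx"],d["hand_eye"]);
E
```

```text
pics
{'t': 0.0, 'q': array([-1.30201998e+00,  5.33763188e-02,  1.61427532e+00,  6.28102128e-06,
        1.47598573e+00, -1.19001070e-01]), 'dq': array([ 0.00064812, -0.00070276,  0.00116532, -0.00024944, -0.00073721,
       -0.00138728]), 'effort': array([ 2.76970604e-04, -3.93687952e+01, -3.70174778e+01, -2.23012546e-05,
        7.21916513e-03, -1.78955304e-06]), 'tool_pos': array([ 0.23617036, -0.57800104,  0.23006211]), 'tool_rot': array([-3.08072567e+00, -6.04916201e-01,  2.30358606e-04]), 'contact_force': array([-0.56145385, -0.3232284 , -0.58540765]), 'wrist_torque': array([-0.03662357,  0.02591762,  0.03199144]), 'grip_force': 0.0, 'opening': 0.08542261300255435}
scene 514.0219945106564 514.0219945106564 330.5439180354607 239.66407228763936 [[-0.4908, 0.8713, 0.0072, 0.2755], [0.6791, 0.3877, -0.6233, -0.3144], [-0.5459, -0.301, -0.7819, 1.5699], [0.0, 0.0, 0.0, 1.0]]
top 568.5331132081811 568.5331132081811 324.6837429912936 234.25023659141033 [[-0.0169, -0.9998, -0.0096, 0.0126], [-0.9893, 0.0182, -0.1448, 0.565], [0.145, 0.007, -0.9894, 1.533], [0.0, 0.0, 0.0, 1.0]]
364.5263451528857 [[-9.63861250e-06 -9.58800198e-01 -2.84081292e-01  7.27811153e-02]
 [ 9.99999797e-01 -1.90210607e-04  6.08049042e-04 -1.05567730e-03]
 [-6.37032817e-04 -2.84081228e-01  9.58800005e-01 -1.44578910e-01]
 [ 0.00000000e+00  0.00000000e+00  0.00000000e+00  1.00000000e+00]]
```

View pics/scene0.png

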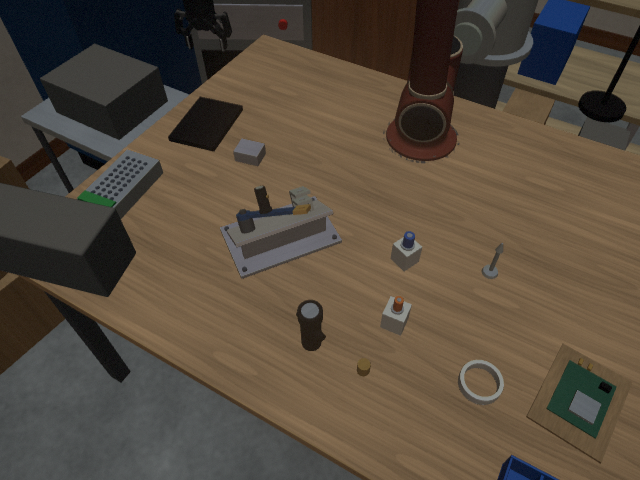

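View pics/top0.png

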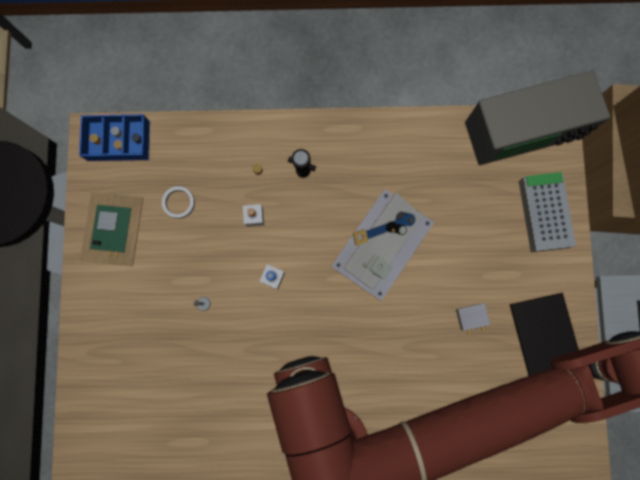

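The scene view has the mount at about (280,230) and the orange pin at (398,303). In the top view the mount is at (383,245), the brass eye at (361,238), the tube at (402,229), the hinge near (405,219) and the yoke near (375,266). The orange pin is at (252,213). I'll zoom in on both to pick points.

```bash
cat > h.py <<'E'
import numpy as np, cv2
from scipy.spatial.transform import Rotation as R
from station import ctrl, imaging
def cam(n):
    o=ctrl.get_obs(); d=imaging.get_image(n)
    if n=="wrist":
        T=np.eye(4);T[:3,:3]=R.from_rotvec(o["tool_rot"]).as_matrix();T[:3,3]=o["tool_pos"]
        E=np.linalg.inv(T@np.array(d["hand_eye"]))
    else: E=np.array(d["extrinsics"])
    K=np.array([[d["fx"],0,d["cx"]],[0,d["fy"],d["cy"]],[0,0,1]])
    return d["color"],K,E
def ray(K,E,p):
    v=E[:3,:3].T@np.linalg.inv(K)@np.array([p[0],p[1],1.]); return -E[:3,:3].T@E[:3,3], v/np.linalg.norm(v)
def onz(K,E,p,z):
    c,v=ray(K,E,p); return c+v*(z-c[2])/v[2]
def tri(obs):
    A=np.zeros((3,3));b=np.zeros(3);rs=[ray(*o) for o in obs]
    for c,v in rs:
        M=np.eye(3)-np.outer(v,v);A+=M;b+=M@c
    X=np.linalg.solve(A,b)
    return X,[round(1e3*np.linalg.norm((np.eye(3)-np.outer(v,v))@(X-c)),1) for c,v in rs]
def proj(K,E,X):
    X=np.atleast_2d(X);p=(E[:3,:3]@X.T+E[:3,3:4]).T@K.T;return p[:,:2]/p[:,2:]
def blob(img,lo,hi,roi=None,amin=8):
    m=cv2.inRange(cv2.cvtColor(img,cv2.COLOR_BGR2HSV),lo,hi)
    if roi:
        z=np.zeros_like(m);x0,y0,x1,y1=roi;z[y0:y1,x0:x1]=255;m&=z
    n,l,s,c=cv2.connectedComponentsWithStats(m)
    return sorted([(int(s[i,4]),*np.round(c[i],1)) for i in range(1,n) if s[i,4]>=amin],reverse=True)
E
python3 - <<'E'
from h import *
t,K,E=cam("top");s,K2,E2=cam("scene")
a=cv2.resize(t[185:305,325:445],(400,400),interpolation=cv2.INTER_CUBIC)
b=cv2.resize(s[170:290,215:345],(433,400),interpolation=cv2.INTER_CUBIC)[:,:400]
cv2.imwrite("pics/z1.png",np.hstack([a,b]))
for n,im,k,e in(("top",t,K,E),("scene",s,K2,E2)):
    print(n,"orange",blob(im,(3,120,90),(14,255,255))[:6]);print("blue",blob(im,(100,100,60),(125,255,255))[:6]);print("brass",blob(im,(15,110,120),(28,255,255))[:6])
for p in((252.5,213.5),(272,276)): print(onz(K,E,p,.09))
for p in((387,195),(430,223),(380,296),(337,265)): print(onz(K,E,p,.012))
E
```

```text
top orange [(1461, np.float64(307.2), np.float64(415.9)), (478, np.float64(321.7), np.float64(465.4)), (195, np.float64(356.3), np.float64(423.7)), (176, np.float64(589.4), np.float64(358.8)), (47, np.float64(637.5), np.float64(356.1)), (42, np.float64(598.0), np.float64(416.9))]
blue [(1765, np.float64(114.3), np.float64(136.7)), (127, np.float64(376.6), np.float64(230.9)), (123, np.float64(404.3), np.float64(219.6)), (32, np.float64(271.1), np.float64(275.9))]
brass [(99, np.float64(360.1), np.float64(237.0)), (55, np.float64(256.7), np.float64(167.3)), (22, np.float64(93.5), np.float64(137.7)), (20, np.float64(117.4), np.float64(143.9)), (13, np.float64(483.4), np.float64(329.1)), (13, np.float64(468.6), np.float64(332.2))]
scene orange [(46, np.float64(398.9), np.float64(299.6))]
blue [(1275, np.float64(562.4), np.float64(15.3)), (360, np.float64(521.6), np.float64(471.5)), (46, np.float64(409.1), np.float64(235.8)), (10, np.float64(248.7), np.float64(213.2))]
brass []
[0.61816801 0.1961913  0.09      ]
[0.44849656 0.14409523 0.09      ]
[ 0.67905608 -0.17643341  0.012     ]
[ 0.59605604 -0.29506622  0.012     ]
[ 0.39349595 -0.14765562  0.012     ]
[ 0.48183391 -0.03014096  0.012     ]
```

View pics/z1.png

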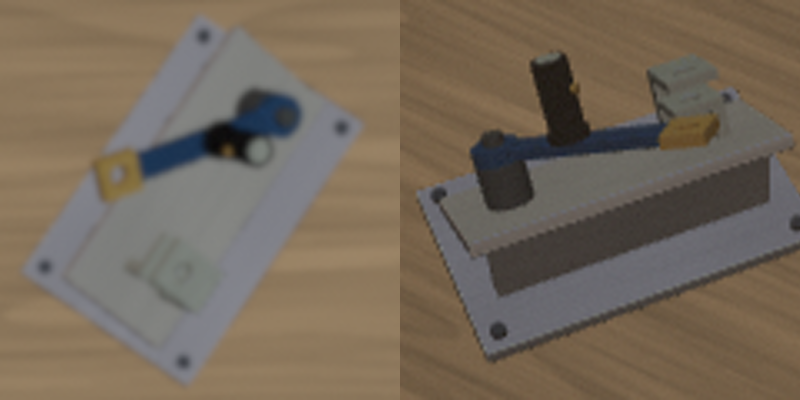

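The crop shows the yoke hole at (184,271) in the top half and (690,72) in the scene half. The eye hole is at (118,174), the tube top at (258,150) in the top half and (549,58) in the scene half, and the bolts at the corners. I'll triangulate these.

```bash
python3 - <<'E'
from h import *
t,K,E=cam("top");s,K2,E2=cam("scene")
f=10/3
T=lambda u,v:(K,E,(325+u/f-.35,185+v/f-.35));S=lambda u,v:(K2,E2,(215+(u-400)/f-.35,170+v/f-.35))
y=np.array([-.803,.595,0]);y/=np.linalg.norm(y);xh=np.array([y[1],-y[0],0]);c,sn=np.cos(np.pi/6),.5
Z=np.array([0,0,1]);Ry=np.c_[c*xh+sn*Z,y,c*Z-sn*xh]
H=tri([T(184,271),S(690,72)]);P=tri([T(258,150),S(549,58)]);G=tri([T(118,174),S(692,130)])
B=[tri([T(44,267),S(797,222)]),tri([T(182,362),S(730,94)]),tri([T(203,36),S(498,330)]),tri([T(342,128),S(439,194)])]
for n,X in(("hole",H),("tube",P),("eye",G)):print(n,X[0].round(4),X[1],(Ry.T@(X[0]-H[0])).round(4))
for X in B: print(X[0].round(4),X[1])
kn=tri([(K,E,(252.3,213)),(K2,E2,(398.9,299.6))]);print("knob",kn[0].round(4),kn[1])
print("R",Ry.round(4).tolist())
E
```

```text
hole [ 0.4672 -0.1388  0.1106] [np.float64(2.5), np.float64(2.5)] [0. 0. 0.]
tube [ 0.554  -0.1946  0.1735] [np.float64(0.2), np.float64(0.2)] [ 0.0373 -0.103   0.051 ]
eye [ 0.5411 -0.0885  0.1451] [np.float64(0.8), np.float64(0.8)] [ 0.0903 -0.0295 -0.0123]
[ 0.4828 -0.0336  0.0143] [np.float64(1.2), np.float64(1.2)]
[ 0.4003 -0.144   0.022 ] [np.float64(1.0), np.float64(1.0)]
[ 0.6779 -0.1729  0.0141] [np.float64(1.0), np.float64(1.0)]
[ 0.5959 -0.2872  0.0146] [np.float64(0.4), np.float64(0.4)]
knob [0.6194 0.1986 0.0878] [np.float64(1.6), np.float64(1.6)]
R [[0.5156, -0.8035, -0.2977], [0.6958, 0.5953, -0.4017], [0.5, 0.0, 0.866]]
```

```bash
cat > plan.py <<'E'
from h import *
import json,sys
def frame(H,y):
    y=np.array(y)/np.linalg.norm(y);xh=np.array([y[1],-y[0],0]);Z=np.array([0,0,1.]);c=np.cos(np.pi/6)
    return np.array(H),np.c_[c*xh+.5*Z,y,c*Z-.5*xh]
Y=json.load(open("yoke.json"));H,RY=frame(Y["H"],Y["y"])
RT=RY@np.diag([1,-1,-1])
def rows(pt,Rt,n):
    o=ctrl.get_obs();R0=R.from_rotvec(o["tool_rot"]);p=o["tool_pos"]
    w=(R0.inv()*R.from_matrix(Rt)).as_rotvec();d=(pt-p)/n
    print("at yoke",(RY.T@(p-H)).round(4),"turn deg",np.degrees(np.linalg.norm(w)).round(2),"dist",np.linalg.norm(pt-p).round(4))
    out=[]
    for i in range(n):
        Ri=(R0*R.from_rotvec(w*i/n)).as_matrix()
        out.append([(Ri.T@d/.05).round(3).tolist(),(w/n/np.radians(8)).round(3).tolist()])
    for r in out: print(r)
yk=lambda *v:H+RY@np.array(v)
E
echo '{"H":[0.467,-0.139,0.1106],"y":[-0.803,0.595,0]}'>yoke.json
python3 - <<'E'
from plan import *
rows(yk(.06,-.06,.10),RT,12)
E
```

```text
at yoke [-0.3645 -0.0763  0.3495] turn deg 43.05 dist 0.4927
[[0.688, -0.449, 0.007], [0.085, 0.305, -0.318]]
[[0.706, -0.418, 0.041], [0.085, 0.305, -0.318]]
[[0.721, -0.385, 0.076], [0.085, 0.305, -0.318]]
[[0.733, -0.352, 0.112], [0.085, 0.305, -0.318]]
[[0.743, -0.317, 0.147], [0.085, 0.305, -0.318]]
[[0.749, -0.282, 0.182], [0.085, 0.305, -0.318]]
[[0.752, -0.247, 0.218], [0.085, 0.305, -0.318]]
[[0.753, -0.21, 0.252], [0.085, 0.305, -0.318]]
[[0.75, -0.174, 0.286], [0.085, 0.305, -0.318]]
[[0.744, -0.137, 0.32], [0.085, 0.305, -0.318]]
[[0.735, -0.1, 0.353], [0.085, 0.305, -0.318]]
[[0.723, -0.064, 0.385], [0.085, 0.305, -0.318]]
```

>>> play_rows([
  [1, [0.69, -0.45, 0.0], [0.085, 0.305, -0.32]],
  [1, [0.7, -0.42, 0.02], [0.085, 0.305, -0.32]],
  [1, [0.72, -0.39, 0.06], [0.085, 0.305, -0.32]],
  [1, [0.73, -0.35, 0.1], [0.085, 0.305, -0.32]],
  [1, [0.74, -0.32, 0.13], [0.085, 0.305, -0.32]],
  [1, [0.75, -0.28, 0.18], [0.085, 0.305, -0.32]],
], force=30)

```text
t: 1.1
tool_pos: [0.3761, -0.3749, 0.2333]
tool_rot: [-2.84, -0.971, -0.359]
contact_force: [0.9, 0.1, 1.5]
opening: 0.0853
grip_force: 0.0
```

```bash
python3 - <<'E'
from plan import *
rows(yk(.06,-.06,.12),RT,6)
E
```

```text
at yoke [-0.1497 -0.0674  0.2281] turn deg 21.34 dist 0.236
[[0.732, -0.234, 0.167], [0.085, 0.303, -0.314]]
[[0.734, -0.2, 0.201], [0.085, 0.303, -0.314]]
[[0.733, -0.165, 0.234], [0.085, 0.303, -0.314]]
[[0.729, -0.13, 0.267], [0.085, 0.303, -0.314]]
[[0.722, -0.095, 0.299], [0.085, 0.303, -0.314]]
[[0.712, -0.06, 0.33], [0.085, 0.303, -0.314]]
```

>>> play_rows([
  [1, [0.73, -0.23, 0.17], [0.085, 0.3, -0.31]],
  [1, [0.73, -0.2, 0.2], [0.085, 0.3, -0.31]],
  [1, [0.73, -0.165, 0.23], [0.085, 0.3, -0.31]],
  [1, [0.73, -0.13, 0.27], [0.085, 0.3, -0.31]],
  [1, [0.72, -0.1, 0.3], [0.085, 0.3, -0.31]],
  [1, [0.71, -0.06, 0.33], [0.085, 0.3, -0.31]],
  [0, [0, 0, 0], [0, 0, 0]],
])

```text
t: 1.98
tool_pos: [0.5101, -0.1814, 0.2432]
tool_rot: [-2.528, -1.27, -0.671]
contact_force: [0.6, -0.7, 0.0]
opening: 0.0703
grip_force: 0.0
```

```bash
python3 - <<'E'
from plan import *
im,K,E=cam("wrist");cv2.imwrite("pics/w1.png",im);np.savez("w1.npz",K=K,E=E)
rows(yk(.06,-.06,.12),RT,1)
print(proj(K,E,np.array([yk(0,0,0),yk(.09,-.03,-.01),yk(.0363,-.102,.05),yk(0,-.15,-.01)])).round(1).tolist())
E
```

```text
at yoke [ 0.0582 -0.0602  0.1196] turn deg 0.34 dist 0.0018
[[0.035, -0.005, -0.008], [-0.006, 0.031, -0.029]]
[[246.4, 303.5], [281.6, 188.7], [387.9, 287.7], [431.3, 297.5]]
```

View pics/w1.png

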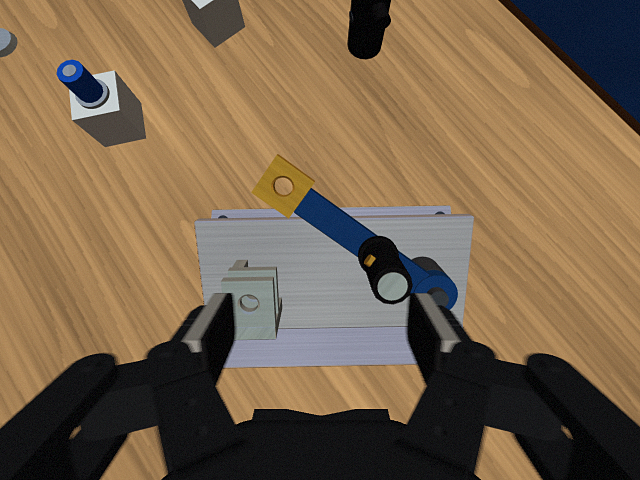

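The wrist view has the yoke hole at (249,302), the eye hole at (283,186), the tube top at (393,287) and the hinge at (437,297). The upper plate edge runs from (196,219) to (473,215). I'll use these to refine the frame.

```bash
python3 - <<'E'
from plan import *
im=cv2.imread("pics/w1.png");d=np.load("w1.npz");K,E=d["K"],d["E"]
g=cv2.cvtColor(im,cv2.COLOR_BGR2GRAY)
# hole ellipse by contours near yoke
for thr in range(70,190,10):
    cs,_=cv2.findContours(cv2.inRange(g[285:320,232:268],0,thr),cv2.RETR_LIST,cv2.CHAIN_APPROX_NONE)
    for c in cs:
        if 40<len(c)<90 :
            e=cv2.fitEllipse(c);print(thr,np.round(e[0],1)+[232,285],np.round(e[1],1))
def on(p,z):
    c,v=ray(K,E,p);n=RY[:,2];return RY.T@(c+v*(((yk(0,0,z)-c)@n)/(v@n))-H)
for n,p,z in(("hole",(249.5,302),0),("eye",(283.5,186),-.01),("tube",(393,287.5),.05),("pl",(196,219),-.054),("pr",(473,215),-.054),("bl",(227,367.5),-.06)): print(n,on(p,z).round(4))
t,K2,E2=cam("top");s,K3,E3=cam("scene")
X,r=tri([(K,E,(249.5,302)),(K3,E3,(301.7,191.3))]);print("tri w+s",X.round(4),r,(RY.T@(X-H)).round(4))
X,r=tri([(K,E,(393,287.5)),(K3,E3,(259.35,187)),(K2,E2,(402,229.7))]);print("tube",(RY.T@(X-H)).round(4),r)
E
```

```text
70 [232.5 309.6] [ 1.7 21.3]
80 [232.7 311.3] [ 1.9 27.4]
90 [248.1 301.4] [13.7 16.8]
90 [232.9 314. ] [ 1.9 32.4]
100 [248.6 301.9] [14.7 18. ]
100 [233.  310.6] [ 2.6 28.6]
110 [233.3 312.2] [ 2.8 34.5]
120 [249.2 301.9] [11.5 18.1]
120 [248.3 302.5] [16.3 20.2]
120 [233.4 310.4] [ 3.1 33.2]
130 [249.2 302. ] [11.1 18.1]
130 [248.4 302.5] [16.6 21.2]
130 [233.6 310.8] [ 3.6 34.8]
140 [250.1 312.9] [ 6.3 25.1]
140 [251.6 303.5] [ 7.9 13.3]
hole [ 0.0013 -0.0026 -0.    ]
eye [ 0.092  -0.0315 -0.01  ]
tube [ 0.0364 -0.1052  0.05  ]
pl [ 0.0559  0.0522 -0.054 ]
pr [ 0.059  -0.1948 -0.054 ]
bl [-0.1037  0.0382 -0.06  ]
tri w+s [ 0.4679 -0.1378  0.1101] [np.float64(2.3), np.float64(2.3)] [ 0.001  -0.     -0.0012]
tube [ 0.0375 -0.1036  0.0512] [np.float64(1.4), np.float64(0.5), np.float64(1.0)]
```

```bash
python3 - <<'E'
from plan import *
h=yk(.001,-.0023,0)
json.dump({"H":h.tolist(),"y":[-.809,.587,0]},open("yoke.json","w"))
E
python3 - <<'E'
from plan import *
rows(yk(.083,-.101,.12),RT,2)
E
```

```text
at yoke [ 0.056  -0.0583  0.1206] turn deg 0.9 dist 0.0506
[[0.276, 0.424, 0.007], [0.02, 0.015, -0.051]]
[[0.273, 0.426, 0.007], [0.02, 0.015, -0.051]]
```

>>> play_rows([
  [0, [0.27, 0.43, 0], [0.02, 0.015, -0.05]],
  [0, [0.27, 0.43, 0], [0.02, 0.015, -0.05]],
  [0, [0, 0, 0], [0, 0, 0]],
  [0, [0, 0, 0.5], [0, 0, 0]],
  [0, [0, 0, 0.6], [0, 0, 0]],
  [0, [0, 0, 0.6], [0, 0, 0]],
  [0, [0, 0, 0.4], [0, 0, 0]],
  [0, [0, 0, 0], [0, 0, 0]],
])

```text
t: 3.12
tool_pos: [0.588, -0.1465, 0.1642]
tool_rot: [-2.515, -1.282, -0.672]
contact_force: [-0.3, 0.8, -0.3]
opening: -0.0003
grip_force: 0.0
```

```bash
python3 - <<'E'
from plan import *
rows(yk(.058,-.103,.015),RT,1)
im,K,E=cam("wrist");cv2.imwrite("pics/w2.png",im)
E
```

```text
at yoke [ 0.0821 -0.1     0.0139] turn deg 0.22 dist 0.0243
[[-0.481, 0.061, -0.023], [-0.027, -0.002, -0.008]]
```

View pics/w2.png

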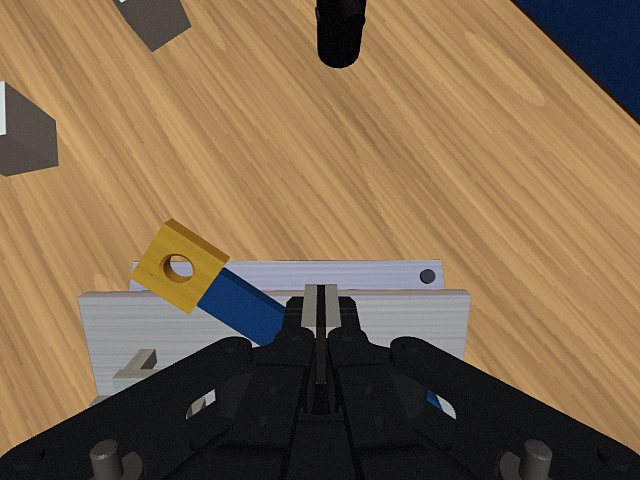

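The shut fingers sit just uphill of the tube, at about (320,320), with the eye at (180,265). Next I push downhill.

>>> play_rows([
  [0, [-0.24, -0.02, 0], [0, 0, 0]],
  [0, [-0.16, -0.02, 0], [0, 0, 0]],
  [0, [-0.16, -0.02, 0], [0, 0, 0]],
  [0, [-0.16, -0.02, 0], [0, 0, 0]],
  [0, [-0.16, -0.02, 0], [0, 0, 0]],
  [0, [-0.1, 0, 0], [0, 0, 0]],
  [0, [0, 0, 0], [0, 0, 0]],
])

```text
t: 4.05
tool_pos: [0.56, -0.1791, 0.1413]
tool_rot: [-2.518, -1.284, -0.675]
contact_force: [1.1, 0.9, 0.8]
opening: 0.0008
grip_force: 0.4
```

```bash
cat > ang.py <<'E'
from plan import *
o=ctrl.get_obs();print("F yoke",(RY.T@o["contact_force"]).round(1),"tcp",(RY.T@(o["tool_pos"]-H)).round(4))
im,K,E=cam("top")
b=blob(im,(15,110,120),(28,255,255),(325,185,445,305));print(b)
if b:
    c,v=ray(K,E,b[0][1:]);n=RY[:,2];q=RY.T@(c+v*(((yk(0,0,-.012)-c)@n)/(v@n))-H);print("eye",q.round(4),"ang",np.arctan2(q[0],q[1]+.15).round(3))
E
python3 ang.py
```

```text
F yoke [ 1.6 -0.4  0.1] tcp [ 0.0336 -0.0965  0.0155]
[(75, np.float64(369.4), np.float64(257.7))]
eye [ 0.0311 -0.0015 -0.012 ] ang 0.207
```

>>> play_rows([
  [0, [-0.1, -0.02, 0], [0, 0, 0]],
  [0, [-0.08, 0, 0], [0, 0, 0]],
  [0, [-0.04, 0, 0], [0, 0, 0]],
  [0, [0, 0, 0], [0, 0, 0]],
])

```text
t: 4.6
tool_pos: [0.5537, -0.1858, 0.1358]
tool_rot: [-2.517, -1.284, -0.675]
contact_force: [-0.1, 3.4, 1.3]
opening: 0.0001
grip_force: 1.2
```

```bash
python3 ang.py
```

```text
F yoke [ 2.9  2.1 -0.2] tcp [ 0.0229 -0.0954  0.0153]
[]
```

>>> play_rows([
  [0, [-0.03, 0, 0], [0, 0, 0]],
  [0, [-0.03, 0, 0], [0, 0, 0]],
  [0, [0, 0, 0], [0, 0, 0]],
])

```text
t: 5.03
tool_pos: [0.5537, -0.1859, 0.1359]
tool_rot: [-2.513, -1.283, -0.682]
contact_force: [4.4, 9.5, 3.9]
opening: 0.0001
grip_force: 5.7
```

```bash
python3 ang.py
```

```text
F yoke [10.9  2.  -1.7] tcp [ 0.0229 -0.0954  0.0154]
[]
```

>>> play_rows([
  [0, [-0.05, 0, 0], [0, 0, 0]],
  [0, [0, 0, 0], [0, 0, 0]],
  [0, [0, 0, 0], [0, 0, 0]],
])

```text
t: 5.45
tool_pos: [0.5536, -0.1859, 0.136]
tool_rot: [-2.509, -1.283, -0.687]
contact_force: [7.8, 16.1, 7.5]
opening: 0.0003
grip_force: 9.5
```

```bash
python3 ang.py; python3 - <<'E'
from plan import *
rows(yk(.07,-.095,.02),RT,1)
E
```

```text
F yoke [19.   3.2 -2.3] tcp [ 0.0229 -0.0954  0.0155]
[]
at yoke [ 0.0229 -0.0954  0.0155] turn deg 0.63 dist 0.0474
[[0.944, -0.005, -0.08], [-0.008, -0.077, 0.015]]
```

>>> play_rows([
  [0, [0.3, 0, 0], [0, 0, 0]],
  [0, [0.4, 0, -0.1], [0, 0, 0]],
  [0, [0, 0, -0.7], [0, 0, 0]],
  [0, [0, -0.3, -0.9], [0, 0, 0]],
  [0, [-0.3, -0.7, -0.5], [0, 0, 0]],
  [0, [-0.3, -0.7, 0], [0, 0, 0]],
  [0, [0, 0, 0], [0, 0, 0]],
])

```text
t: 6.38
tool_pos: [0.4512, -0.1806, 0.2309]
tool_rot: [-2.52, -1.283, -0.675]
contact_force: [0.3, 0.0, 0.3]
opening: -0.0002
grip_force: 0.0
```

```bash
python3 - <<'E'
from plan import *
im,K,E=cam("wrist");np.savez("w3.npz",K=K,E=E);cv2.imwrite("pics/w3full.png",im)
rows(yk(.02,-.02,.12),RT,1)
P=proj(K,E,np.array([yk(0,0,0),yk(0,-.09,.05)]));print(P.round(1))
u,v=P[0].astype(int);x0,y0=u-70,v-70
print(x0,y0);cv2.imwrite("pics/w3.png",cv2.resize(im[y0:y0+140,x0:x0+190],None,fx=4,fy=4,interpolation=cv2.INTER_CUBIC))
E
```

```text
at yoke [ 0.0225 -0.0104  0.1259] turn deg 0.09 dist 0.0116
[[-0.05, 0.192, 0.118], [0.012, 0.001, -0.002]]
[[309.2 257.1]
 [444.9 282.8]]
239 187
```

View pics/w3.png

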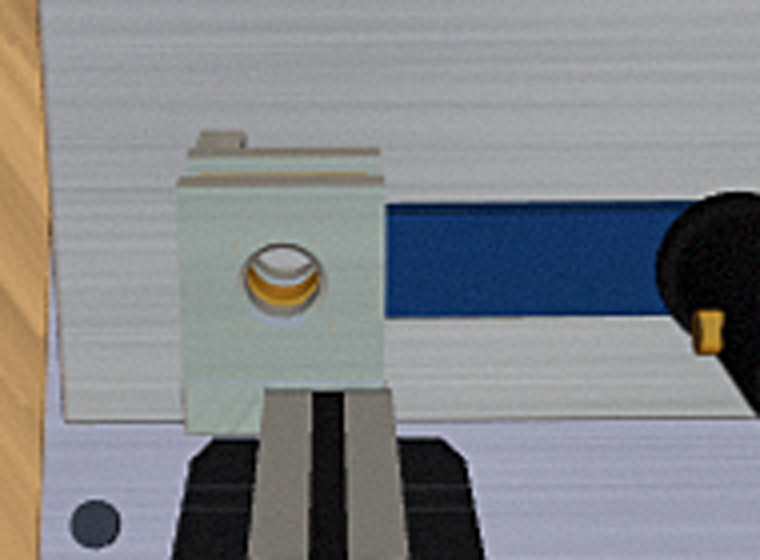

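The eye is home: the blue arm is square and the brass ring shows inside the hole. The hole is at crop (284,282), which is pixel (309.6,257.1), and the prediction was (309.2,257.1). Next is the pin.

```bash
python3 - <<'E'
from plan import *
a=np.load("w1.npz");b=np.load("w3.npz")
X,r=tri([(a["K"],a["E"],(249,302)),(b["K"],b["E"],(309.6,257.1))]);print((RY.T@(X-H)).round(4),r)
y=np.r_[Y["y"][:2],0]/np.linalg.norm(Y["y"]);RD=np.c_[[y[1],-y[0],0],-y,[0,0,-1]]
rows(np.array([.619,.198,.20]),RD,8)
E
```

```text
[ 0.0006 -0.0002  0.0011] [np.float64(0.2), np.float64(0.2)]
at yoke [ 0.0225 -0.0104  0.1259] turn deg 29.99 dist 0.4152
[[0.837, -0.22, 0.573], [0.001, -0.469, -0.001]]
[[0.873, -0.22, 0.517], [0.001, -0.469, -0.001]]
[[0.905, -0.22, 0.459], [0.001, -0.469, -0.001]]
[[0.933, -0.22, 0.399], [0.001, -0.469, -0.001]]
[[0.957, -0.219, 0.337], [0.001, -0.469, -0.001]]
[[0.977, -0.219, 0.274], [0.001, -0.469, -0.001]]
[[0.993, -0.219, 0.21], [0.001, -0.469, -0.001]]
[[1.004, -0.219, 0.144], [0.001, -0.469, -0.001]]
```

>>> play_rows([
  [0.7, [0.84, -0.22, 0.57], [0, -0.47, 0]],
  [0.7, [0.87, -0.22, 0.52], [0, -0.47, 0]],
  [0.7, [0.9, -0.22, 0.46], [0, -0.47, 0]],
  [0.7, [0.93, -0.22, 0.4], [0, -0.47, 0]],
  [0.7, [0.96, -0.22, 0.34], [0, -0.47, 0]],
  [0.7, [0.98, -0.22, 0.27], [0, -0.47, 0]],
  [0.7, [0.99, -0.22, 0.21], [0, -0.47, 0]],
  [0.7, [1.0, -0.22, 0.14], [0, -0.47, 0]],
])

```text
t: 7.42
tool_pos: [0.6202, 0.2012, 0.2003]
tool_rot: [2.796, 1.428, -0.001]
contact_force: [0.1, -0.9, 0.7]
opening: 0.06
grip_force: 0.0
```

>>> play_rows([
  [0.7, [0, 0, 0], [0, 0, 0]],
])

```text
t: 7.55
tool_pos: [0.6197, 0.203, 0.198]
tool_rot: [-2.793, -1.436, 0.003]
contact_force: [0.5, -0.9, -0.3]
opening: 0.0596
grip_force: 0.0
```

```bash
python3 - <<'E'
from plan import *
im,K,E=cam("wrist");cv2.imwrite("pics/w4.png",im)
rows(np.array([.619,.198,.20]),R.from_rotvec(ctrl.get_obs()["tool_rot"]).as_matrix(),1)
print(ctrl.get_obs()["tool_pos"],proj(K,E,np.array([[.619,.198,.098],[.619,.198,.064]])).round(1).tolist())
print(blob(im,(2,120,60),(14,255,255),amin=40)[:4])
E
```

```text
at yoke [ 0.3587  0.0787 -0.1059] turn deg 0.0 dist 0.0031
[[-0.049, 0.029, -0.026], [-0.0, -0.0, -0.0]]
[0.61924925 0.20084273 0.19871249] [[324.8, 244.2], [324.4, 231.2]]
[(278, np.float64(327.2), np.float64(221.5))]
```

View pics/w4.png

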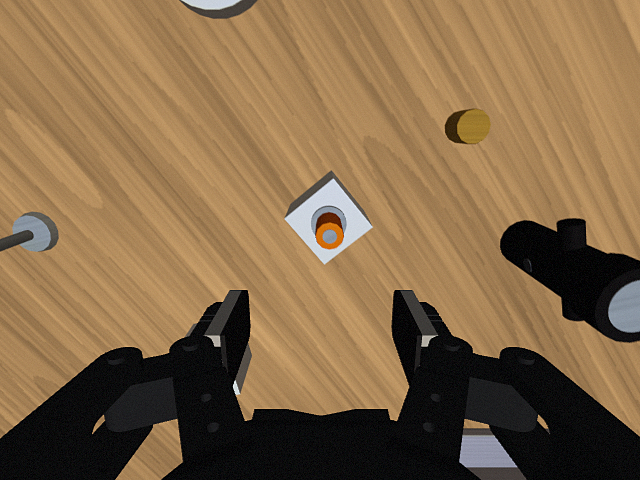

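The knob's top face is at (330,236) and its flange is at about (329,222).

```bash
python3 - <<'E'
from plan import *
im,K,E=cam("wrist")
a=onz(K,E,(330,236),.098);b=onz(K,E,(329,222),.064);print(a.round(4),b.round(4))
y=np.r_[Y["y"][:2],0]/np.linalg.norm(Y["y"]);RD=np.c_[[y[1],-y[0],0],-y,[0,0,-1]]
rows(np.array([*((a+b)/2)[:2],.14]),RD,2)
E
```

```text
[0.625  0.1985 0.098 ] [0.6259 0.1997 0.064 ]
at yoke [ 0.3578  0.078  -0.1047] turn deg 0.15 dist 0.0597
[[0.036, 0.054, 0.593], [-0.001, 0.004, 0.008]]
[[0.036, 0.054, 0.593], [-0.001, 0.004, 0.008]]
```

>>> play_rows([
  [0.7, [0.04, 0.05, 0.6], [0, 0, 0]],
  [0.7, [0.04, 0.05, 0.6], [0, 0, 0]],
  [0.7, [0, 0, 0], [0, 0, 0]],
])

```text
t: 8.02
tool_pos: [0.623, 0.1967, 0.1373]
tool_rot: [-2.799, -1.424, 0.009]
contact_force: [0.0, -0.3, -0.2]
opening: 0.0597
grip_force: 0.0
```

```bash
python3 - <<'E'
from plan import *
im,K,E=cam("wrist");cv2.imwrite("pics/w5.png",im)
print(blob(im,(2,120,60),(16,255,255),amin=40)[:4])
g=im[150:400,220:420];cv2.imwrite("pics/w5c.png",cv2.resize(g,None,fx=2.4,fy=2.4))
print(proj(K,E,np.array([[.625,.199,.098],[.625,.199,.064]])).round(1).tolist())
y=np.r_[Y["y"][:2],0]/np.linalg.norm(Y["y"]);RD=np.c_[[y[1],-y[0],0],-y,[0,0,-1]]
rows(np.array([.6252,.199,.067]),RD,2)
E
```

```text
[(101083, np.float64(311.7), np.float64(176.1)), (1214, np.float64(320.1), np.float64(251.5)), (1030, np.float64(482.6), np.float64(450.2)), (320, np.float64(245.4), np.float64(397.0))]
[[322.3, 265.1], [322.2, 245.6]]
at yoke [ 0.3291  0.0725 -0.1572] turn deg 0.14 dist 0.0726
[[0.022, -0.002, 0.725], [-0.004, 0.006, -0.004]]
[[0.021, -0.003, 0.725], [-0.004, 0.006, -0.004]]
```

View pics/w5c.png

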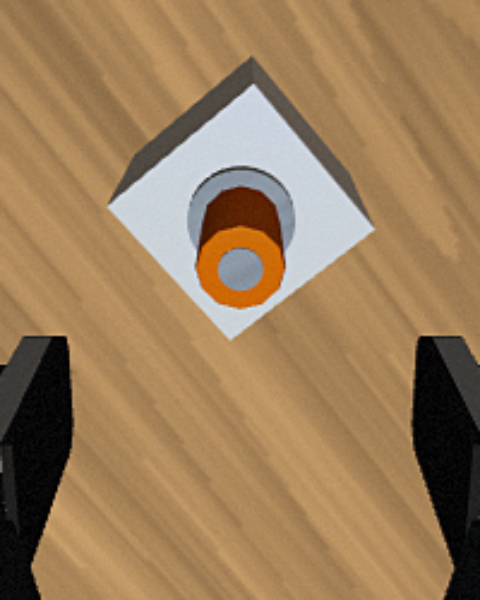

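The knob's top is at pixel (320,261.7), 2 to 4 px from the prediction, so I'll move about 4 mm along tool x and -1 mm along tool y, then descend.

>>> play_rows([
  [0.7, [0.08, -0.02, 0.4], [0, 0, 0]],
  [0.7, [0, 0, 0.5], [0, 0, 0]],
  [0.7, [0, 0, 0.45], [0, 0, 0]],
  [0.7, [0, 0, 0.08], [0, 0, 0]],
  [0.1, [0, 0, 0], [0, 0, 0]],
  [0.1, [0, 0, 0], [0, 0, 0]],
  [0.1, [0, 0, 0], [0, 0, 0]],
  [0.1, [0, 0, 0], [0, 0, 0]],
], force=60)

```text
t: 9.07
tool_pos: [0.6273, 0.2025, 0.07]
tool_rot: [2.798, 1.428, 0.003]
contact_force: [-0.0, 0.4, 3.8]
opening: 0.0184
grip_force: 58.8
```

>>> play_rows([
  [0.1, [0, 0, -0.3], [0, 0, 0]],
  [0.1, [0, 0, -0.6], [0, 0, 0]],
  [0.1, [0, 0, -0.8], [0, 0, 0]],
  [0.1, [0, 0, -0.8], [0, 0, 0]],
  [0.1, [0, 0, -0.6], [0, 0, 0]],
  [0.1, [0, 0, 0], [0, 0, 0]],
])

```text
t: 9.82
tool_pos: [0.6279, 0.2027, 0.2275]
tool_rot: [2.797, 1.427, 0.009]
contact_force: [-0.2, -0.2, -0.5]
opening: 0.0186
grip_force: 59.2
```

```bash
python3 - <<'E'
from plan import *
im,K,E=cam("wrist");cv2.imwrite("pics/w6.png",im);np.savez("w6.npz",K=K,E=E)
o=ctrl.get_obs();print(o["tool_pos"],o["opening"],o["grip_force"])
h=lambda z:o["tool_pos"]+R.from_rotvec(o["tool_rot"]).as_matrix()@np.array([0,0,z])
print(proj(K,E,[h(.01-.038),h(.01),h(.052)]).round(1).tolist())
cv2.imwrite("pics/w6c.png",cv2.resize(im[200:480,230:410],None,fx=2.1,fy=2.1))
rows(yk(0,0,.12),RT,8)
E
```

```text
[0.62669602 0.20239645 0.22459264] 0.018355874687470422 59.15512204170227
[[320.1, 337.1], [319.9, 293.3], [319.8, 262.4]]
at yoke [ 0.3765  0.0735 -0.0863] turn deg 29.95 dist 0.4356
[[-1.073, 0.183, 0.023], [0.001, 0.468, 0.001]]
[[-1.072, 0.183, -0.047], [0.001, 0.468, 0.001]]
[[-1.067, 0.183, -0.117], [0.001, 0.468, 0.001]]
[[-1.057, 0.184, -0.186], [0.001, 0.468, 0.001]]
[[-1.043, 0.184, -0.255], [0.001, 0.468, 0.001]]
[[-1.024, 0.184, -0.323], [0.001, 0.468, 0.001]]
[[-1.001, 0.184, -0.389], [0.001, 0.468, 0.001]]
[[-0.973, 0.184, -0.453], [0.001, 0.468, 0.001]]
```

View pics/w6c.png

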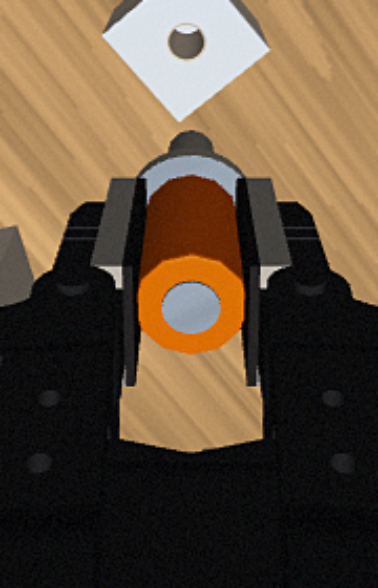

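The pin is held between the pads with the knob's top at (320.5,346.2), the far flange rim at v≈273 and the far shank edge at v≈262. I'll solve for its offset in the hand.

```bash
python3 - <<'E'
from plan import *
from scipy.optimize import least_squares
d=np.load("w6.npz");K,E=d["K"],d["E"];he=np.array(imaging.get_image("wrist")["hand_eye"]);Et=np.linalg.inv(he)
def v(x,z):return proj(K,Et,[[x,0,z]])[0,1]
def f(q):
    dx,p,t=q; g=lambda x,z:v(dx+x+t*z,p-z)   # pin z up => tool -z
    return [g(0,.038)-346.2,g(.014,.004)-273.3,min(g(.006,-.033),g(.0027,-.042))-262.4, t*300]
s=least_squares(f,[0,.01,0]);print(s.x.round(4),np.round(s.fun,2))
for p in(.004,.007,.01):
    print(p,least_squares(lambda q:f([q[0],p,q[1]]),[0,0]).x.round(4),np.round(least_squares(lambda q:f([q[0],p,q[1]]),[0,0]).fun,1))
E
```

```text
[-0.0014  0.0079  0.0005] [-0.08  0.64 -0.71  0.16]
0.004 [0.0005 0.0022] [ 1.2 -0.2 -1.5  0.7]
0.007 [-0.001   0.0009] [ 0.2  0.5 -0.9  0.3]
0.01 [-0.0025 -0.0004] [-0.7  1.1 -0.3 -0.1]
```

```bash
python3 - <<'E'
from plan import *
rows(yk(.002,0,.12),RT,10)
E
```

```text
at yoke [ 0.3749  0.0742 -0.0879] turn deg 30.1 dist 0.4333
[[-0.854, 0.148, 0.014], [-0.001, 0.376, 0.0]]
[[-0.853, 0.148, -0.031], [-0.001, 0.376, 0.0]]
[[-0.851, 0.148, -0.075], [-0.001, 0.376, 0.0]]
[[-0.845, 0.148, -0.12], [-0.001, 0.376, 0.0]]
[[-0.838, 0.148, -0.164], [-0.001, 0.376, 0.0]]
[[-0.828, 0.148, -0.208], [-0.001, 0.376, 0.0]]
[[-0.816, 0.148, -0.251], [-0.001, 0.376, 0.0]]
[[-0.802, 0.148, -0.294], [-0.001, 0.376, 0.0]]
[[-0.785, 0.148, -0.335], [-0.001, 0.376, 0.0]]
[[-0.767, 0.148, -0.376], [-0.001, 0.376, 0.0]]
```

>>> play_rows([
  [0.1, [-0.85, 0.15, 0.01], [0, 0.375, 0]],
  [0.1, [-0.85, 0.15, -0.03], [0, 0.375, 0]],
  [0.1, [-0.85, 0.15, -0.075], [0, 0.375, 0]],
  [0.1, [-0.845, 0.15, -0.12], [0, 0.375, 0]],
  [0.1, [-0.84, 0.15, -0.165], [0, 0.375, 0]],
  [0.1, [-0.83, 0.15, -0.21], [0, 0.375, 0]],
  [0.1, [-0.815, 0.15, -0.25], [0, 0.375, 0]],
  [0.1, [-0.8, 0.15, -0.295], [0, 0.375, 0]],
])

```text
t: 10.92
tool_pos: [0.4728, -0.1095, 0.2158]
tool_rot: [-2.582, -1.316, -0.547]
contact_force: [1.0, -0.2, -1.1]
opening: 0.0184
grip_force: 59.2
```

>>> play_rows([
  [0.1, [-0.785, 0.15, -0.335], [0, 0.375, 0]],
  [0.1, [-0.77, 0.15, -0.375], [0, 0.375, 0]],
  [0.1, [0, 0, 0], [0, 0, 0]],
  [0.1, [0, 0, 0], [0, 0, 0]],
])

```text
t: 11.42
tool_pos: [0.4361, -0.1864, 0.2154]
tool_rot: [-2.516, -1.282, -0.672]
contact_force: [0.0, 0.2, -1.2]
opening: 0.0181
grip_force: 59.2
```

```bash
python3 - <<'E'
from plan import *
rows(yk(.002,0,.065),RT,2)
E
```

```text
at yoke [ 0.0025 -0.0005  0.119 ] turn deg 0.21 dist 0.054
[[-0.005, -0.004, 0.54], [-0.011, 0.0, -0.006]]
[[-0.005, -0.004, 0.54], [-0.011, 0.0, -0.006]]
```

>>> play_rows([
  [0.1, [-0.005, 0, 0.54], [0, 0, 0]],
  [0.1, [-0.005, 0, 0.54], [0, 0, 0]],
  [0.1, [0, 0, 0.2], [0, 0, 0]],
  [0.1, [0, 0, 0.12], [0, 0, 0]],
  [0.1, [0, 0, 0], [0, 0, 0]],
])

```text
t: 12.05
tool_pos: [0.4572, -0.1589, 0.1565]
tool_rot: [-2.517, -1.286, -0.673]
contact_force: [0.6, 0.3, -0.2]
opening: 0.0183
grip_force: 59.2
```

```bash
python3 ang.py
```

```text
F yoke [ 0.4 -0.3 -0.5] tcp [ 0.003  -0.0014  0.0507]
[]
```

>>> play_rows([
  [0.1, [-0.015, -0.02, 0.06], [0, 0, 0]],
  [0.1, [0, 0, 0.06], [0, 0, 0]],
  [0.1, [0, 0, 0.06], [0, 0, 0]],
  [0.1, [0, 0, 0], [0, 0, 0]],
])

```text
t: 12.6
tool_pos: [0.4582, -0.1553, 0.1477]
tool_rot: [-2.518, -1.284, -0.673]
contact_force: [0.4, -0.7, -1.2]
opening: 0.0183
grip_force: 59.2
```

```bash
python3 ang.py
```

```text
F yoke [-0.9 -0.7 -0.9] tcp [ 0.0017 -0.0002  0.0413]
[]
```

>>> play_rows([
  [0.1, [0, 0, 0.08], [0, 0, 0]],
  [0.1, [0, 0, 0.08], [0, 0, 0]],
  [0.1, [0, 0, 0.08], [0, 0, 0]],
  [0.1, [0, 0, 0], [0, 0, 0]],
])

```text
t: 13.15
tool_pos: [0.4617, -0.1503, 0.1371]
tool_rot: [-2.517, -1.284, -0.673]
contact_force: [-0.7, -0.6, -0.3]
opening: 0.0185
grip_force: 59.2
```

```bash
python3 ang.py
```

```text
F yoke [-0.9  0.2  0.2] tcp [ 0.0017 -0.      0.029 ]
[]
```

Entering freely. I'll carry on down to just above the seat.

>>> play_rows([
  [0.1, [0, 0, 0.08], [0, 0, 0]],
  [0.1, [0, 0, 0.08], [0, 0, 0]],
  [0.1, [0, 0, 0.08], [0, 0, 0]],
  [0.1, [0, 0, 0.06], [0, 0, 0]],
  [0.1, [0, 0, 0], [0, 0, 0]],
])

```text
t: 13.82
tool_pos: [0.4662, -0.1443, 0.1243]
tool_rot: [-2.517, -1.284, -0.673]
contact_force: [0.7, -0.3, -1.9]
opening: 0.0179
grip_force: 59.2
```

```bash
python3 ang.py
```

```text
F yoke [-0.8 -0.7 -1.7] tcp [ 0.0017 -0.0001  0.0142]
[]
```

>>> play_rows([
  [0.1, [0, 0, 0.04], [0, 0, 0]],
  [0.1, [0, 0, 0.04], [0, 0, 0]],
  [0.1, [0, 0, 0.03], [0, 0, 0]],
  [0.1, [0, 0, 0], [0, 0, 0]],
])

```text
t: 14.38
tool_pos: [0.4675, -0.1435, 0.122]
tool_rot: [-2.518, -1.288, -0.671]
contact_force: [-13.1, -3.2, 12.0]
opening: 0.018
grip_force: 61.2
```

```bash
python3 ang.py
```

```text
F yoke [-2.9  8.7 15.5] tcp [ 0.0018 -0.0007  0.0115]
[]
```

>>> play_rows([
  [0.1, [0, 0, -0.03], [0, 0, 0]],
  [0.45, [0, 0, 0], [0, 0, 0]],
  [0.45, [0, 0, 0], [0, 0, 0]],
  [0.45, [0, 0, 0], [0, 0, 0]],
  [0.6, [0, 0, 0], [0, 0, 0]],
  [0.6, [0, 0, -0.5], [0, 0, 0]],
  [0.6, [0, 0, -0.8], [0, 0, 0]],
  [0.6, [0, 0, 0], [0, 0, 0]],
])

```text
t: 15.42
tool_pos: [0.4496, -0.1713, 0.1806]
tool_rot: [-2.523, -1.287, -0.678]
contact_force: [0.3, -0.2, -0.4]
opening: 0.051
grip_force: 0.0
```

```bash
python3 - <<'E'
from plan import *
im,K,E=cam("wrist");np.savez("w7.npz",K=K,E=E)
P=proj(K,E,[yk(0,0,.038),yk(0,0,.004),yk(0,-.014,.004),yk(0,.014,.004),yk(.014,0,.004),yk(.014,0,.0),yk(.02,0,0),yk(0,-.09,.05)]);print(P.round(1).tolist())
u,v=P[1].astype(int);x0,y0=max(0,u-70),max(0,v-70);print(x0,y0)
cv2.imwrite("pics/w7.png",cv2.resize(im[y0:y0+140,x0:x0+190],None,fx=4,fy=4,interpolation=cv2.INTER_CUBIC))
o=ctrl.get_obs();print((RY.T@(o["tool_pos"]-H)).round(4),o["contact_force"].round(1))
E
```

```text
[[316.3, 275.8], [316.6, 255.1], [338.7, 255.1], [294.5, 255.1], [316.6, 233.9], [316.6, 232.1], [316.6, 222.9], [490.9, 284.7]]
246 185
[ 0.002  -0.0014  0.0769] [ 0.3 -0.3  0. ]
```

View pics/w7.png

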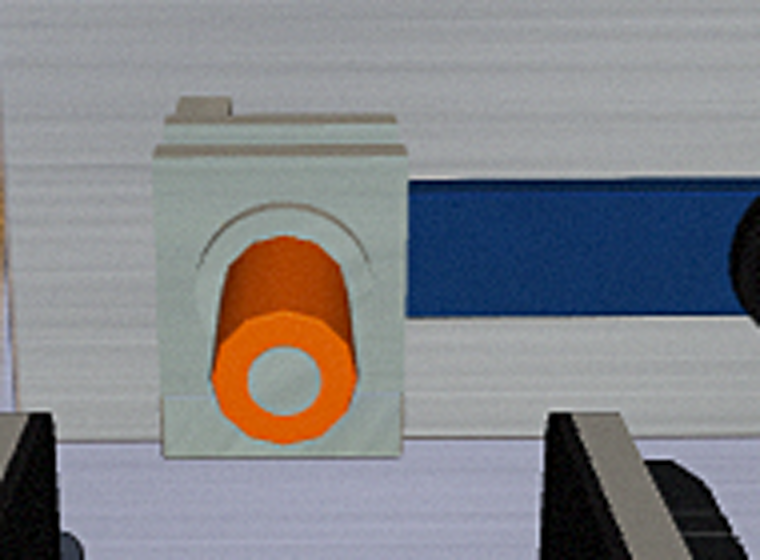

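The arm is home and the pin is in the holes, with the far flange rim at (317,235.6) and the knob's top at (317,280). To make sure the flange is flush, I'll close the fingers and press lightly on the knob. The TCP height at contact will also tell me how far down it is.

>>> play_rows([
  [0, [-0.05, -0.03, 0], [0, 0, 0]],
  [0, [0, 0, 0], [0, 0, 0]],
  [0, [0, 0, 0], [0, 0, 0]],
  [0, [0, 0, 0], [0, 0, 0]],
  [0, [0, 0, 0.3], [0, 0, 0]],
  [0, [0, 0, 0.2], [0, 0, 0]],
  [0, [0, 0, 0.12], [0, 0, 0]],
  [0, [0, 0, 0], [0, 0, 0]],
])

```text
t: 16.48
tool_pos: [0.4548, -0.157, 0.1486]
tool_rot: [-2.517, -1.284, -0.672]
contact_force: [-0.1, -0.8, -0.2]
opening: -0.0001
grip_force: 0.0
```

```bash
python3 ang.py
```

```text
F yoke [-0.8 -0.4  0.1] tcp [-0.0008  0.0016  0.0437]
[]
```

>>> play_rows([
  [0, [0, 0, 0.04], [0, 0, 0]],
  [0, [0, 0, 0.04], [0, 0, 0]],
  [0, [0, 0, 0], [0, 0, 0]],
])

```text
t: 16.9
tool_pos: [0.4561, -0.1559, 0.1458]
tool_rot: [-2.518, -1.285, -0.673]
contact_force: [0.5, 0.0, 0.5]
opening: -0.0003
grip_force: 0.0
```

```bash
python3 ang.py
```

```text
F yoke [ 0.5 -0.4  0.2] tcp [-0.0008  0.0011  0.0405]
[]
```

>>> play_rows([
  [0, [0, 0, 0.03], [0, 0, 0]],
  [0, [0, 0, 0.03], [0, 0, 0]],
  [0, [0, 0, 0.02], [0, 0, 0]],
  [0, [0, 0, 0], [0, 0, 0]],
])

```text
t: 17.45
tool_pos: [0.4574, -0.156, 0.1453]
tool_rot: [-2.519, -1.288, -0.672]
contact_force: [-10.2, -4.3, 14.2]
opening: 0.0006
grip_force: 8.4
```

```bash
python3 ang.py
```

```text
F yoke [-1.1  5.8 17. ] tcp [-0.0004  0.0001  0.0397]
[]
```

Contact is at TCP z≈39.7 mm and holds firm at 17 N. The knob top is 38 mm above the flange and the ear plane sits about +1 mm in my frame, so the flange is flush. Now I retreat.

>>> play_rows([
  [0, [0, 0, -0.2], [0, 0, 0]],
  [0, [0, 0, -0.6], [0, 0, 0]],
  [0, [0, 0, -0.8], [0, 0, 0]],
  [0, [0, 0, -0.5], [0, 0, 0]],
  [0, [0, 0, 0], [0, 0, 0]],
  [0, [0, 0, 0], [0, 0, 0]],
  [0, [0, 0, 0], [0, 0, 0]],
])

```text
t: 18.38
tool_pos: [0.4263, -0.1958, 0.2318]
tool_rot: [-2.516, -1.283, -0.672]
contact_force: [0.3, -1.3, 0.0]
opening: 0.0002
grip_force: 0.0
```

```bash
python3 - <<'E'
from plan import *
im,K,E=cam("wrist")
P=proj(K,E,[yk(0,0,.038)])[0].astype(int)
print(P,blob(im,(2,150,100),(16,255,255),(P[0]-50,P[1]-50,P[0]+50,P[1]+50),40)[:2])
o=ctrl.get_obs();print((RY.T@(o["tool_pos"]-H)).round(4),o["contact_force"].round(1))
print(ctrl.finish_job())
E
```

```text
[324 237] [(668, np.float64(324.7), np.float64(233.7))]
[-0.0009  0.0018  0.14  ] [0.7 0.6 0.9]
the job is handed in; nothing more can be done
None
```

I handed the job in at about 18 s: the arm is home against its stop, and the orange pin is through both ears and the eye with its flange flush on the upper ear, to within my roughly 1 mm measurement. The pin is released, the gripper is clear, and no bystander was touched; no verdict came back.

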